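Load the wet-glazed tile into the sprung easel by its edges

ROBOT

A 7-joint arm with a two-finger parallel gripper is mounted at the origin on the work surface. World frame = base frame: x ahead of the robot, y to its left, z up, the work surface at z = 0. Lengths are in m, angles in degrees, forces in N, time in s.
With the tool pointing down it reaches from about 0.4 to 0.9 m from the base axis. Payload 5.5 kg.
Tool frame: the origin (TCP) lies midway between the tips of the shut fingers; the grasp point (between the pads) lies 19 mm behind it; z points along the fingers, y is the direction in which the jaws open and shut (so a half turn about z gives the same grasp; the last joint's range is limited). The gripper opens to 92 mm and grips with 3 to 60 N. Pads are 19 mm wide; open, the fingers measure 130 mm over their backs; the gripper's body (75 mm by 190 mm) begins 47 mm behind the grasp point.
Start: joints at [-50.695, 28.699, -24.465, 88.831, 12.651, 65.22, -12.049], TCP at [0.267, 0.593, 0.227] pointing down, gripper open.
Joint ranges: [-164.97, 164.97], [-17.58, 116.51], [-87.97, 89.64], [11.32, 138.91], [-80.73, 260.73], [10.89, 115.49], [-147.41, 147.41]. Speed limits (degrees/s): [147.25, 147.25, 180, 180, 180, 180, 180].

INTERFACE

Orientations are given as [roll, pitch, yaw] about the fixed x, y, z axes, in that order (R = Rz(yaw) Ry(pitch) Rx(roll)).
In Python, from plant import status, eyes, ticket gives the robot as it stands. The module is installed in compiled form; this text tells all that it offers.
- The arm moves only by the tool move_arm, never from a script. Its arguments are lists of equal length, an entry for each row: "offset": the shift along the tool's x, y, z in cm, a list of three; "spin": the turn about the tool's z in rad; "gripper": the closure, from -1 (fully open) to 1 (shut). A call has exactly 8 rows; each row shifts and turns the pose as measured when the row begins, along the tool's axes as they then stand; what a row does not reach is not made up. A row lasts 1/8 s, in which the tool goes at most 62.5 mm and 10.7 degrees, less where a joint would pass 70% of its speed; a pose out of reach is approached as far as the arm can. A call with a gripper value outside its range is refused whole. The fingers move at their own pace and stop on an object; "grip_force" is the grip in N (left out, the last holds). Time passes only in rows, so rows that do not move let the fingers close, or fill a call up. It gives the time, the measured TCP pose, the force and the opening at its end, in the units of the state.
- status.sense(): the state, without advancing time (a new reading comes with each control period).
- eyes.read_camera(name): name is "scene" or "top" or "wrist"; returns a dict with "image" (420x560x3 uint8, blue, green, red), "fov_y" (degrees; the focal length in pixels is half the picture's height over the tangent of half this angle, whatever the lens; pixels are square), "cx", "cy" (the principal point, pixels), "position" and "attitude" of the camera in the world. Camera axes: x right, y down, z forward; pixel columns grow to the right and rows downward; lengths in m; the calibration is good to about 2 mm. A picture is of the moment at which its call begins. There is no depth.
- ticket.hand_in(): hands the job in, once; it reports no verdict.
The state is a dict: "clock": time; "qpos": joint angles; "dq": joint speeds; "joint_efforts": joint torques, N m; "eef_pos": TCP position; "ee_rot": TCP orientation; "ft_force": force on the tool from outside, world axes, zero at the start; "torque": the same for the moment, N m; "grip_width": opening from 0.0 (shut) to 1.0 (fully open).
Only numpy, scipy, OpenCV 4.12 (cv2) and the standard library are available. Lean on these libraries where they do the work, as an engineer would, in place of code of your own. Each camera call takes 0.05 s, during which the arm holds its last target. There are 200 camera calls.

TASK

Take the blue-glazed tile by its two long bare edges, without anything touching the wet glaze, and load it into the decorating easel with its unglazed end uppermost: push the sprung ledge down with the tile's lower edge, lay the tile flat on the two rails, and let it ride gently up until its unglazed end is home under the red clip, so that clip and sprung ledge hold it when you let go. Never press hard on the easel, and never let the spring fling the ledge or the tile up. Leave the green tile and the other things where they are.

Things in the scene. Friction and masses are not known exactly. Their poses are not given: they have to be found in the camera images.
- blue_mid (a point): Centre of the blue-glazed tile, half-way through its clay. Terracotta, 100 mm (x) by 56 mm (y) by 6 mm, about 0.12 kg, glaze up (z), on a wooden block 75 x 30 x 40 mm high, narrower than the tile, whose long edges overhang 13 mm each. Its +x end is the bare, unglazed end. Grip it across y on the two 100 mm edges (56 mm apart).
- blue_band (a point): Point in the middle of the bare terracotta band at the tile's unglazed (+x) end, on the upper face, 38 mm along x from the tile's centre. The band is 26 mm wide.
- blue_glaze: The wet blue glaze: a coat 72 x 48 mm, 2 mm thick, on the tile's upper face, leaving 4 mm bare along the long edges and the lower (-x) end and 26 mm at the +x end. Nothing may touch it. Its origin is the centre of the tile's underside.
- green_mid (a point): Centre of the green-glazed tile, same size and kind, on its own block: a bystander, leave alone.
- rest: The easel's sloping spine, fixed: two wooden rails, 28 mm wide over all and 35 mm deep, that carry the tile's back; fingers pass free on either side. Origin midway between the rails on their upper faces, 62 mm above the table; x runs up the slope (30 degrees from level), away from the robot, y across, z square out of the rails. They run from x = -50 to 150 mm. Base board 12 mm thick.
- ledge (a joint): Aluminium sprung ledge on the easel, 50 mm wide, standing 34 mm out from the rails; the tile's lower edge bears on it. In m: 0 = up (bearing face at x = 38 mm of the rest), growing as it is pushed down the slope to a hard end at 0.056 (x = -18 mm). With the tile home it reads 0.006 to 0.038, according to the clip; 0.050 to 0.056 always lets the tile pass below the lip.
- jar: Closed glaze jar, 60 mm across, 85 mm tall, loose bystander. Origin: centre of its underside.
- cup: Terracotta cup, 72 mm across, 80 mm tall, loose bystander. Origin: centre of its underside.
- brush: Brush with a yellow handle, 170 mm long, lying, loose bystander.
- sponge: Yellow sponge block 90 x 60 x 30 mm, loose bystander. Origin: centre of its underside.
- rest_top (a point): Upper end of the rails (x = 150 mm of the rest), fixed. Below it is the red clip, 40 mm wide: a stop face square to x, with a lip reaching 12 mm down the slope from it, 12 to 16 mm above the rails (screw head to 22 mm). The stop face is clamped anywhere from x = 100 to 132 mm of the rest, different each time and not measured: see it or find it by touch.
- rest_low (a point): Lower end of the rails (x = -50 mm of the rest, on their upper faces), fixed. The ledge's spring pushes up the slope with 3.2 N at 0, rising to 6.5 N at its hard end; let go from more than a few mm short of the clip, it flings the tile. Pressing on rails, ledge or clip should stay below about 30 N.
Mind the look-alikes: they are no part of the job. Leave any white look-alike of the part that bears blue_mid alone.

How it is judged (in metres and radians):
At the end, for the whole second after the job is handed in: The blue tile rests in the easel, glaze up and bare end uppermost, flat on the rails (back within about 3.5 mm of them, 0.08 rad), within 12 mm of the middle and turned less than 0.12 rad, at rest, held between the clip and the ledge: the sprung ledge is still pressed in by 3 to 42 mm (value of joint ledge between 0.003 and 0.042 m and z of blue_mid in the frame of rest between -0.001 and 0.0065 m and y of blue_mid in the frame of rest between -0.012 and 0.012 m and x of blue_band in the frame of rest above 0.08 m and angle between the z axis of blue_mid and the z axis of rest, either way round below 0.08 rad and angle between blue_mid's own z axis and vertical below 1 rad and angle between the x axis of blue_mid and the x axis of rest, either way round below 0.12 rad and linear speed of blue_glaze below 0.01 m/s); the robot touches nothing.
It fails at once if the wet blue glaze was touched (contact force between blue_glaze and anything else above 0.3 N).
It fails at once if the spring flung the ledge up (velocity of joint ledge below -0.3 m/s).
It fails at once if the easel was pressed hard (contact force between rest and anything else above 30 N).
It fails at once if the green tile was disturbed (distance of green_mid from where it was at the start of the episode above 0.01 m).
It fails at once if another thing on the table was pushed about (distance of any of jar, cup, brush, sponge from where it was at the start of the episode above 0.03 m).
It also fails if it takes over 58 s, if anything falls off the work surface, if the arm or the gripper's body presses on something with over 40 N, if the wrist force passes 120 N, or if a joint passes its speed limit or range.

## Working session

There is one attempt and no reset: what is moved stays moved. The work goes in short steps, Python scripts to look and compute and a tool call to move; the robot and the scene stay as the last step left them, time stands still between calls to the robot, and variables do not carry over. Pictures are saved under pics/ and viewed, about 8 in all and at most 12, crops included, and the job is handed in when it is done.

Besides the shell and the picture viewer there is one more tool, called after "Call:" as name(argument=value, ...), one argument or row to a line, values as JSON. move_arm: Moves the arm, as the interface text tells. Its arguments: {"type":"object","properties":{"offset":{"type":"array"},"spin":{"type":"array"},"gripper":{"type":"array"},"grip_force":{"type":"number"}},"required":["offset","spin","gripper"]}

```bash
mkdir -p pics; cat > h.py <<'E'
import numpy as np, cv2
from scipy.spatial.transform import Rotation as R
from plant import status, eyes, ticket
def cam(name,fn=None):
    c=eyes.read_camera(name)
    if fn: cv2.imwrite('pics/'+fn,c['image'])
    return c
E
python3 - <<'E'
from h import *
a=cam('scene','s1.png');b=cam('top','t1.png');w=cam('wrist','w1.png')
import pickle
for n,c in zip('stw',(a,b,w)):
    print(n,c['fov_y'],c['cx'],c['cy'],c['position'],c['attitude'])
pickle.dump((a,b,w),open('c1.pkl','wb'))
print(status.sense())
E
```

```text
s 52.16402533891984 271.1751431552059 215.69730812482481 [ 1.4883598  -0.14655589  0.82434062] [-127.52633168   -1.29949256   82.03699199]
t 54.94095057763125 287.515805830452 206.58252849166303 [ 0.38526601 -0.01433779  1.26227899] [-171.41495269    0.75325166  -90.58351798]
w 70.33420383868021 284.7509009903186 210.9684955620897 [0.19828723 0.62368281 0.38360857] [1.63901118e+02 1.24401741e-01 6.58661144e+01]
{'clock': 0.15, 'qpos': array([-50.69305581,  28.74338441, -24.45615774,  88.87419606,
        12.65203663,  65.21956244, -12.04853486]), 'dq': array([ 0.1559277 , -0.19416131, -0.079354  , -0.09061689, -0.04025437,
        0.01848249,  0.00064584]), 'joint_efforts': array([-7.22340148e-03, -5.67097199e+01, -5.82515538e+00, -2.79453456e+01,
       -6.86440081e-02,  2.64459383e-02,  1.00862801e-04]), 'eef_pos': array([0.26654555, 0.59227789, 0.22592222]), 'ee_rot': array([-1.79916123e+02, -3.41441734e-03,  1.55776711e+02]), 'ft_force': array([ 0.29834697, -0.92177843,  0.4425588 ]), 'torque': array([-0.00488487, -0.05656698,  0.03008535]), 'grip_width': 0.997309566589779}
```

View pics/s1.png

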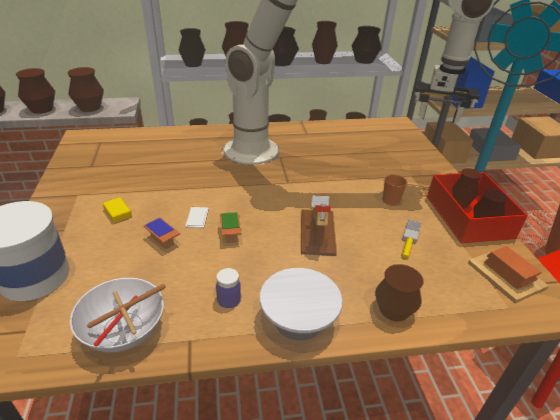

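View pics/t1.png

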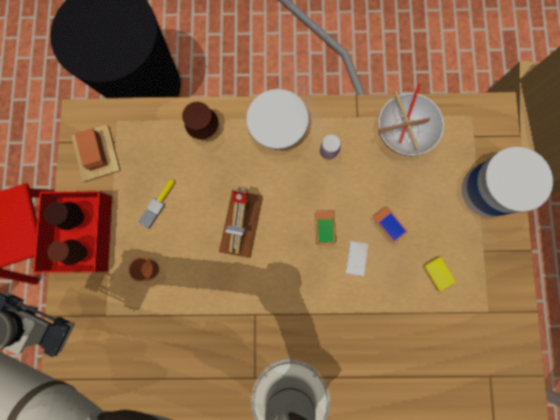

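The scene view shows the blue tile at (161,232), green at (230,225), a white look-alike at (197,217) and the easel at (319,225). The top view shows the same things: blue (392,225), green (325,228), white (357,258), easel (240,222). The blue glaze with a bare band fits the description. I'll confirm it in a crop.

```bash
python3 - <<'E'
import cv2,numpy as np
s=cv2.imread('pics/s1.png');t=cv2.imread('pics/t1.png')
def z(im,x,y,w,h):return cv2.resize(im[y:y+h,x:x+w],(400,300),interpolation=cv2.INTER_CUBIC)
cv2.imwrite('pics/crop1.png',np.vstack([np.hstack([z(s,120,195,80,60),z(s,265,185,100,75)]),np.hstack([z(t,352,195,80,60),z(t,190,185,100,75)])]))
E
```

```text
(no output)
```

View pics/crop1.png

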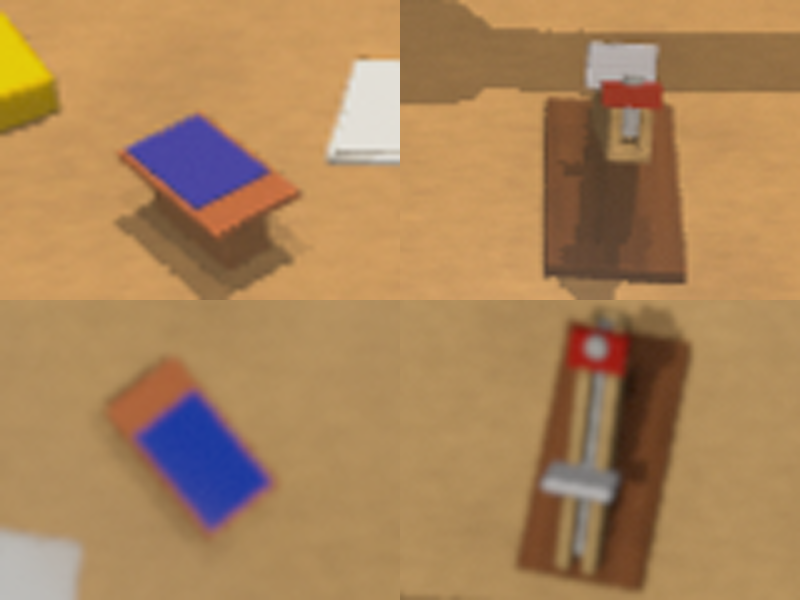

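```bash
cat >> h.py <<'E'
def f(c): return 210/np.tan(np.radians(c['fov_y']/2))
def ray(c,p):
    d=np.array([(p[0]-c['cx'])/f(c),(p[1]-c['cy'])/f(c),1.]); d=R.from_euler('xyz',c['attitude'],degrees=True).apply(d)
    return np.array(c['position']),d/np.linalg.norm(d)
def atz(c,p,z):
    o,d=ray(c,p); return o+d*(z-o[2])/d[2]
def tri(obs):
    A=0;b=0
    for c,p in obs:
        o,d=ray(c,p);M=np.eye(3)-np.outer(d,d);A=A+M;b=b+M@o
    return np.linalg.solve(A,b)
def proj(c,P):
    q=R.from_euler('xyz',c['attitude'],degrees=True).inv().apply(np.array(P)-c['position'])
    return np.stack([c['cx']+f(c)*q[...,0]/q[...,2],c['cy']+f(c)*q[...,1]/q[...,2]],-1)
E
python3 - <<'E'
from h import *
import pickle
s,t,w=pickle.load(open('c1.pkl','rb'))
T=[(373.4,216),(386.6,206.4),(406.6,231.6),(394,242)];S=[(180,233.4),(163.4,242.4),(144,226),(159.2,218)]
P=np.array([tri([(s,a),(t,b)]) for a,b in zip(S,T)]);print(P)
Q=np.array([atz(t,b,.046) for b in T]);print(Q)
print('mid',P.mean(0),Q.mean(0));v=(Q[0]+Q[1]-Q[2]-Q[3])/2;print(np.linalg.norm(v),np.degrees(np.arctan2(v[1],v[0])))
e=lambda u,v:(190+(u-400)/4,185+(v-300)/4)
print('low',atz(t,e(577,572),.037))
print('screw',tri([(t,e(595,347)),(s,(265+(632-400)/4,185+80/4))]))
for p in [(518,568),(640,588),(690,342)]:print('board',atz(t,e(*p),.012))
print('rest dir', atz(t,e(690,342),.012)-atz(t,e(640,588),.012))
E
```

```text
[[ 0.53730086 -0.25736853  0.04462817]
 [ 0.56673136 -0.30072155  0.04074036]
 [ 0.4890475  -0.35844104  0.04134766]
 [ 0.45805908 -0.31798709  0.04319138]]
[[ 0.53706971 -0.25984847  0.046     ]
 [ 0.56595503 -0.30103953  0.046     ]
 [ 0.48865563 -0.35738306  0.046     ]
 [ 0.45788534 -0.31809905  0.046     ]]
mid [ 0.5127847  -0.30862955  0.04247689] [ 0.51239143 -0.30909253  0.046     ]
0.09697806346417416 36.21556621337847
low [0.43056321 0.16225124 0.037     ]
screw [0.58372503 0.13603548 0.14579618]
board [0.43504049 0.21147144 0.012     ]
board [0.41873499 0.11719643 0.012     ]
board [0.61041411 0.07852807 0.012     ]
rest dir [ 0.19167912 -0.03866836  0.        ]
```

```bash
cat >> h.py <<'E'
def plan(tp,tyaw,n=8,m=8,pos=None,yaw=None):
    "n rows over whole trip; print first m (tool axes, cm, rad)"
    s=status.sense(); p=np.array(s['eef_pos'] if pos is None else pos); y=s['ee_rot'][2] if yaw is None else yaw
    dy=tyaw-y; st=(np.array(tp)-p)/n
    for k in range(m):
        Rm=R.from_euler('xyz',[180,0,y],degrees=True)
        print(np.round(Rm.inv().apply(st)*100,2).tolist(),round(-np.radians(dy/n),3)); y+=dy/n
    print('dyaw',dy,'dist',np.linalg.norm(st)*n)
def st():
    s=status.sense();print({k:np.round(s[k],3).tolist() for k in ('clock','qpos','eef_pos','ee_rot','ft_force','torque','grip_width')})
E
python3 -c "
from h import *
plan([.535,-.2925,.17],36,16,16)"
```

```text
[-3.8, -4.35, 0.35] 0.131
[-4.33, -3.82, 0.35] 0.131
[-4.8, -3.23, 0.35] 0.131
[-5.17, -2.57, 0.35] 0.131
[-5.47, -1.88, 0.35] 0.131
[-5.66, -1.15, 0.35] 0.131
[-5.76, -0.4, 0.35] 0.131
[-5.77, 0.35, 0.35] 0.131
[-5.67, 1.1, 0.35] 0.131
[-5.48, 1.83, 0.35] 0.131
[-5.2, 2.53, 0.35] 0.131
[-4.82, 3.19, 0.35] 0.131
[-4.37, 3.79, 0.35] 0.131
[-3.84, 4.32, 0.35] 0.131
[-3.24, 4.79, 0.35] 0.131
[-2.59, 5.17, 0.35] 0.131
dyaw -119.77671064498145 dist 0.9262974659332934
```

Call:
move_arm(
  offset=[
    [-3.8, -4.35, 0],
    [-4.33, -3.82, 0],
    [-4.8, -3.2, 0],
    [-5.2, -2.6, 0],
    [-5.5, -1.9, 0],
    [-5.7, -1.15, 0],
    [-5.8, -0.4, 0],
    [-5.8, 0.35, 0],
  ],
  spin=[0.131, 0.131, 0.131, 0.131, 0.131, 0.131, 0.131, 0.131],
  gripper=[-1, -1, -1, -1, -1, -1, -1, -1],
)

```text
clock: 1.15
eef_pos: [0.3956, 0.1371, 0.2233]
ee_rot: [-179.8, -0.0, 94.2]
ft_force: [0.8, -0.3, -0.5]
grip_width: 0.999
```

```bash
python3 -c "
from h import *
st();cam('wrist','w2.png')
plan([.535,-.2925,.17],36,11,11)"
```

```text
{'clock': 1.15, 'qpos': [-19.087, 3.441, -3.739, 120.719, 0.141, 56.012, -18.656], 'eef_pos': [0.396, 0.137, 0.223], 'ee_rot': [-179.81, -0.049, 94.244], 'ft_force': [0.791, -0.324, -0.548], 'torque': [-0.035, -0.002, 0.057], 'grip_width': 0.999}
[-3.9, 1.02, 0.48] 0.091
[-3.79, 1.37, 0.48] 0.091
[-3.65, 1.71, 0.48] 0.091
[-3.48, 2.04, 0.48] 0.091
[-3.28, 2.34, 0.48] 0.091
[-3.05, 2.63, 0.48] 0.091
[-2.8, 2.9, 0.48] 0.091
[-2.52, 3.14, 0.48] 0.091
[-2.23, 3.36, 0.48] 0.091
[-1.91, 3.55, 0.48] 0.091
[-1.58, 3.71, 0.48] 0.091
dyaw -57.4332379726562 dist 0.44643725846348487
```

Call:
move_arm(
  offset=[
    [-5.5, 1.35, 0.66],
    [-5.3, 2.0, 0.66],
    [-5.0, 2.7, 0.66],
    [-4.6, 3.3, 0.66],
    [-4.2, 3.8, 0.66],
    [-3.65, 4.3, 0.66],
    [-3.1, 4.7, 0.66],
    [-2.5, 5.1, 0.66],
  ],
  spin=[0.125, 0.125, 0.125, 0.125, 0.125, 0.125, 0.125, 0.125],
  gripper=[-1, -1, -1, -1, -1, -1, -1, -1],
)

```text
clock: 2.2
eef_pos: [0.5303, -0.3086, 0.1707]
ee_rot: [179.9, -0.0, 34.9]
ft_force: [0.9, 0.5, -0.4]
grip_width: 1.003
```

```bash
python3 -c "
from h import *
import pickle
st();c=cam('wrist','w3.png');pickle.dump(c,open('w3.pkl','wb'));print(c['position'],c['attitude'])
a=cv2.imread('pics/w2.png');cv2.imwrite('pics/v3.png',np.hstack([cv2.resize(a,(400,300)),cv2.resize(c['image'],(400,300))]))
"
```

```text
{'clock': 2.2, 'qpos': [12.048, 27.378, 20.751, 98.653, -11.334, 55.952, -18.053], 'eef_pos': [0.53, -0.309, 0.171], 'ee_rot': [179.925, -0.028, 34.913], 'ft_force': [0.901, 0.514, -0.447], 'torque': [-0.137, 0.111, -0.049], 'grip_width': 1.003}
[ 0.59144968 -0.26512906  0.32858842] [ 1.63890846e+02 -7.93708423e-02 -5.50020842e+01]
```

View pics/v3.png

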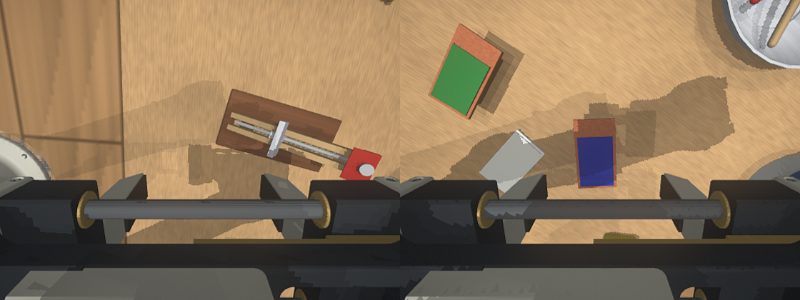

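```bash
cat >> h.py <<'E'
def blue(c,near=None):
    h=cv2.cvtColor(c['image'],cv2.COLOR_BGR2HSV)
    m=cv2.inRange(h,(108,120,50),(135,255,255));m=cv2.morphologyEx(m,cv2.MORPH_OPEN,np.ones((3,3)))
    k=max(cv2.findContours(m,0,2)[0],key=cv2.contourArea)
    return cv2.minAreaRect(k), cv2.approxPolyDP(k,6,True)[:,0]
E
python3 - <<'E'
from h import *
import pickle
c=pickle.load(open('w3.pkl','rb'))
r,q=blue(c);print(r,q.tolist())
P=np.array([atz(c,p,.048) for p in q]);print(P);print(P.mean(0))
for i in range(len(P)):
    v=P[i]-P[i-1];print(np.linalg.norm(v),np.degrees(np.arctan2(v[1],v[0])))
E
```

```text
((273.2590637207031, 225.82614135742188), (67.69610595703125, 48.84226989746094), 88.40885925292969) [[249, 193], [253, 260], [298, 259], [296, 192]]
[[ 0.52030933 -0.27338761  0.048     ]
 [ 0.46356799 -0.31527298  0.048     ]
 [ 0.49100405 -0.35255374  0.048     ]
 [ 0.54705724 -0.30989872  0.048     ]]
[ 0.50548465 -0.31277827  0.048     ]
0.045260489551602445 126.2263753545278
0.07052633463210435 -143.5659688462318
0.04628814794058958 -53.649503707613164
0.07043728521963849 37.27019046491299
```

```bash
python3 -c "
from h import *
plan([.5355,-.2913,.085],36.7,5,5)"
```

```text
[0.4, -0.38, 1.7] -0.009
[0.4, -0.38, 1.7] -0.009
[0.4, -0.37, 1.7] -0.009
[0.41, -0.37, 1.7] -0.009
[0.41, -0.37, 1.7] -0.009
dyaw 2.4783465719226427 dist 0.08920975609194906
```

Call:
move_arm(
  offset=[
    [0.4, -0.38, 1.7],
    [0.4, -0.38, 1.7],
    [0.4, -0.38, 1.7],
    [0.4, -0.38, 1.7],
    [0.4, -0.38, 1.7],
    [0, 0, 0],
    [0, 0, 0],
    [0, 0, 0],
  ],
  spin=[-0.009, -0.009, -0.009, -0.009, -0.009, 0, 0, 0],
  gripper=[-1, -1, -1, -1, -1, -1, -1, -1],
  grip_force=3,
)

```text
clock: 3.25
eef_pos: [0.5351, -0.2839, 0.0773]
ee_rot: [179.9, 0.2, 37.4]
ft_force: [-0.5, 0.3, 0.3]
grip_width: 1.001
```

```bash
python3 -c "
from h import *
import pickle
st();c=cam('wrist','w4.png');pickle.dump(c,open('w4.pkl','wb'));print(blue(c))
cv2.imwrite('pics/v4.png',cv2.resize(c['image'][140:390,140:440],(720,600)))
plan([.5355,-.2913,.03],36.7,5,1)
"
```

```text
{'clock': 3.25, 'qpos': [11.729, 33.56, 17.958, 102.906, -13.454, 45.636, -16.266], 'eef_pos': [0.535, -0.284, 0.077], 'ee_rot': [179.896, 0.215, 37.394], 'ft_force': [-0.506, 0.288, 0.311], 'torque': [-0.088, 0.168, -0.041], 'grip_width': 1.001}
(((292.5, 263.0), (30.0, 69.0), 90.0), array([[258, 248],
       [259, 278],
       [326, 278],
       [327, 248]], dtype=int32))
[-0.08, 0.12, 0.95] 0.002
dyaw -0.6823639895336697 dist 0.04798777673891827
```

View pics/v4.png

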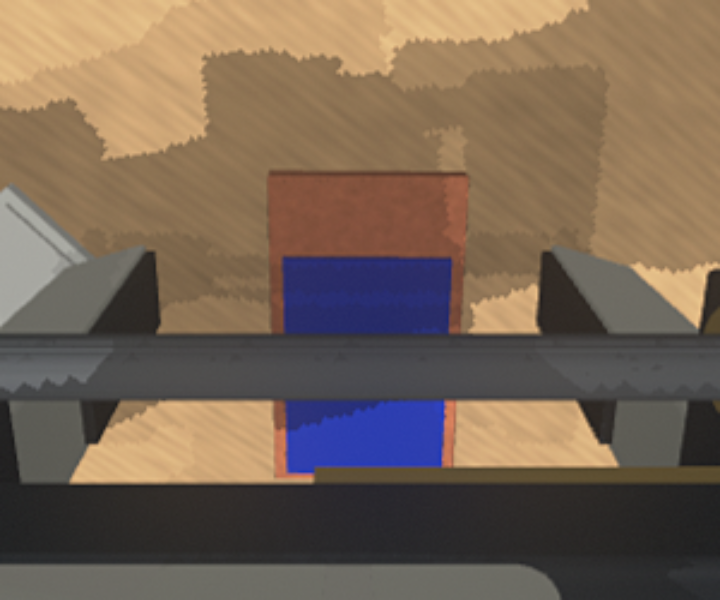

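The picture shows the tile between the open fingers: band corners at (252,212) and (335,212), and glaze top corners at (258,247) and (328,247), all in full-image pixels. Next I triangulate against the earlier wrist view.

```bash
python3 -c "
from h import *
import pickle
a=pickle.load(open('w3.pkl','rb'));b=pickle.load(open('w4.pkl','rb'))
p=tri([(a,(248.5,192)),(b,(258,247))]);q=tri([(a,(296.5,191.5)),(b,(328,247))]);print(p,q,(p+q)/2)
P=np.array([atz(b,x,.046) for x in [(251.7,211.7),(334.6,212)]]);m=P.mean(0);v=P[0]-P[1];print(P,m,np.linalg.norm(v),np.degrees(np.arctan2(v[1],v[0]))-90)
u=np.array([np.cos(np.radians(36.9)),np.sin(np.radians(36.9)),0])
print('mid',m-u*.05)
g=m-u*.022;g[2]=.030;print(g);plan(g,37,5,1)
"
```

```text
[ 0.52058269 -0.27223674  0.0479202 ] [ 0.54778189 -0.3107502   0.04466359] [ 0.53418229 -0.29149347  0.0462919 ]
[[ 0.53740268 -0.25425232  0.046     ]
 [ 0.57055279 -0.29787178  0.046     ]] [ 0.55397773 -0.27606205  0.046     ] 0.05478674166424573 37.234261547588574
mid [ 0.5139935  -0.30608306  0.046     ]
[ 0.53638467 -0.28927129  0.03      ]
[-0.04, 0.1, 0.95] 0.001
dyaw -0.38236398953367257 dist 0.04773863169223923
```

Call:
move_arm(
  offset=[
    [0, 0.15, 1.0],
    [0, 0.15, 1.0],
    [-0.1, 0.1, 1.0],
    [-0.1, 0.1, 0.8],
    [0, 0, 0.4],
    [0, 0, 0],
    [0, 0, 0],
    [0, 0, 0],
  ],
  spin=[0, 0, 0, 0, 0, 0, 0, 0],
  gripper=[-1, -1, -1, -1, -1, -1, -1, -1],
  grip_force=3,
)

```text
clock: 4.3
eef_pos: [0.5368, -0.2909, 0.0329]
ee_rot: [179.8, 0.2, 37.3]
ft_force: [0.0, 0.2, -0.1]
grip_width: 1.002
```

```bash
python3 -c "
from h import *
st();plan([.5364,-.2893,.03],37,1,1)"
```

```text
{'clock': 4.3, 'qpos': [13.308, 37.646, 16.658, 103.017, -14.957, 41.408, -14.732], 'eef_pos': [0.537, -0.291, 0.033], 'ee_rot': [179.811, 0.191, 37.316], 'ft_force': [0.044, 0.177, -0.077], 'torque': [-0.127, 0.147, 0.006], 'grip_width': 1.002}
[0.06, -0.15, 0.29] 0.006
dyaw -0.31607474829496596 dist 0.0033549053821167966
```

Call:
move_arm(
  offset=[
    [0.05, -0.15, 0.3],
    [0, 0, 0],
    [0, 0, 0],
    [0, 0, 0],
    [0, 0, 0],
    [0, 0, 0],
    [0, 0, 0],
    [0, 0, 0],
  ],
  spin=[0, 0, 0, 0, 0, 0, 0, 0],
  gripper=[-1, 0, 1, 1, 1, 1, 1, 1],
  grip_force=3,
)

```text
clock: 5.3
eef_pos: [0.5369, -0.2893, 0.0305]
ee_rot: [179.8, 0.1, 37.3]
ft_force: [-0.1, 0.2, 0.9]
grip_width: 0.614
```

Call:
move_arm(
  offset=[
    [0, 0, -0.5],
    [0, 0, -1.5],
    [0, 0, -2],
    [0, 0, -2],
    [0, 0, -1.5],
    [0, 0, 0],
    [0, 0, 0],
    [0, 0, 0],
  ],
  spin=[0, 0, 0, 0, 0, 0, 0, 0],
  gripper=[1, 1, 1, 1, 1, 1, 1, 1],
  grip_force=3,
)

```text
clock: 6.3
eef_pos: [0.5371, -0.2891, 0.1121]
ee_rot: [179.7, 0.1, 37.3]
ft_force: [0.4, -0.1, -1.0]
grip_width: 0.609
```

```bash
python3 -c "
from h import *
import pickle
st();c=cam('wrist','w5.png');s=cam('scene','s5.png');pickle.dump((c,s),open('c5.pkl','wb'));print(blue(c))
cv2.imwrite('pics/v5.png',np.hstack([cv2.resize(c['image'][100:350,140:440],(400,333)),cv2.resize(s['image'][185:265,120:216],(400,333),interpolation=2)]))
"
```

```text
{'clock': 6.3, 'qpos': [11.389, 31.026, 18.9, 101.595, -12.464, 49.162, -16.769], 'eef_pos': [0.537, -0.289, 0.112], 'ee_rot': [179.662, 0.078, 37.313], 'ft_force': [0.414, -0.109, -1.04], 'torque': [-0.098, 0.113, -0.025], 'grip_width': 0.609}
(((279.0, 277.0), (2.0, 16.0), 90.0), array([[271, 276],
       [287, 278]], dtype=int32))
```

View pics/v5.png

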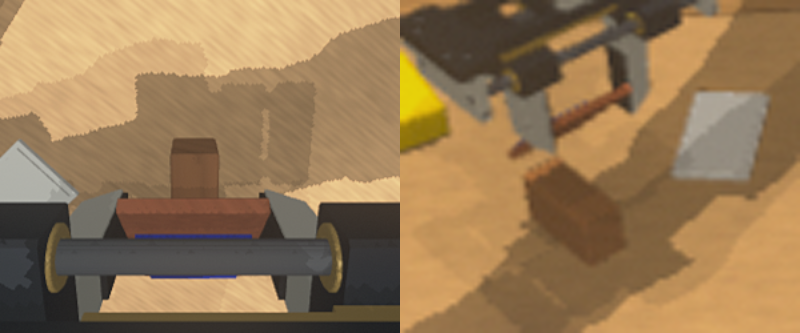

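The tile has drooped with its bare end up. I'll estimate the tilt from the edge rows: end-face top at about row 249 or 257, and the glaze edge at row 277.

```bash
python3 - <<'E'
from h import *
import pickle
c,s=pickle.load(open('c5.pkl','rb'))
piv=np.array([.5371,-.2891,.1121+.0128]);Rz=R.from_euler('z',37.2,degrees=True)
def pts(th,d=.028):
    L=np.array([[.05,.028,-.003],[.05,.028,.003],[.05,-.028,.003],[.026,0,.003],[.026,0,.005],[-.046,0,.005],[-.05,.028,-.003],[-.05,-.028,-.003],[.05,.028,0],[.05,-.028,0]])-[d,0,0]
    return piv+Rz.apply(R.from_euler('y',-th,degrees=True).apply(L))
for th in range(20,80,10):
    w=proj(c,pts(th));q=proj(s,pts(th));print(th,np.round(w[:6]).astype(int).tolist(),'S',np.round(q[6:]).astype(int).tolist())
E
```

```text
20 [[230, 236], [228, 244], [343, 244], [285, 277], [286, 280], [285, 352]] S [[159, 204], [142, 212], [177, 208], [159, 217]]
30 [[229, 240], [227, 250], [344, 251], [285, 277], [285, 280], [285, 334]] S [[161, 209], [144, 217], [176, 207], [158, 215]]
40 [[228, 247], [226, 258], [345, 258], [285, 277], [285, 281], [285, 316]] S [[163, 213], [146, 221], [176, 205], [158, 214]]
50 [[227, 254], [226, 266], [346, 266], [285, 277], [285, 280], [285, 298]] S [[165, 217], [148, 225], [175, 204], [157, 213]]
60 [[226, 262], [225, 275], [346, 275], [285, 276], [285, 280], [285, 281]] S [[168, 221], [151, 229], [174, 203], [156, 212]]
70 [[226, 270], [225, 283], [346, 283], [285, 275], [285, 279], [285, 264]] S [[171, 224], [154, 233], [173, 202], [155, 211]]
```

```bash
python3 -c "
from h import *
plan([.47,.155,.25],-11.4,12,12)"
```

```text
[1.8, -3.28, -1.15] 0.071
[1.56, -3.4, -1.15] 0.071
[1.32, -3.5, -1.15] 0.071
[1.07, -3.59, -1.15] 0.071
[0.81, -3.65, -1.15] 0.071
[0.55, -3.7, -1.15] 0.071
[0.29, -3.73, -1.15] 0.071
[0.02, -3.74, -1.15] 0.071
[-0.24, -3.73, -1.15] 0.071
[-0.51, -3.71, -1.15] 0.071
[-0.77, -3.66, -1.15] 0.071
[-1.03, -3.6, -1.15] 0.071
dyaw -48.71368812987632 dist 0.469802577023028
```

Call:
move_arm(
  offset=[
    [0, 0, -2.0],
    [0, 0, -3.0],
    [1.8, -3.3, -2.0],
    [1.6, -3.4, -1.5],
    [1.3, -3.5, -1.2],
    [1.1, -3.6, -1.0],
    [0.8, -3.6, -1.0],
    [0.5, -3.7, -1.0],
  ],
  spin=[0, 0, 0.071, 0.071, 0.071, 0.071, 0.071, 0.071],
  gripper=[1, 1, 1, 1, 1, 1, 1, 1],
  grip_force=15,
)

```text
clock: 7.4
eef_pos: [0.5047, -0.0652, 0.2484]
ee_rot: [179.5, -0.3, 11.6]
ft_force: [-0.2, -0.3, -0.3]
grip_width: 0.608
```

```bash
python3 -c "
from h import *
st();plan([.47,.155,.25],-11.4,6,6)"
```

```text
{'clock': 7.4, 'qpos': [-15.591, 11.198, 22.393, 109.146, -4.482, 60.136, -69.79], 'eef_pos': [0.505, -0.065, 0.248], 'ee_rot': [179.531, -0.289, 11.589], 'ft_force': [-0.224, -0.311, -0.3], 'torque': [-0.046, 0.163, 0.006], 'grip_width': 0.608}
[0.17, -3.71, -0.03] 0.067
[-0.08, -3.71, -0.03] 0.067
[-0.33, -3.7, -0.03] 0.067
[-0.57, -3.67, -0.03] 0.067
[-0.82, -3.62, -0.03] 0.067
[-1.06, -3.56, -0.03] 0.067
dyaw -22.98872100444443 dist 0.22290373027055282
```

Call:
move_arm(
  offset=[
    [0.2, -3.7, 0],
    [-0.1, -3.7, 0],
    [-0.3, -3.7, 0],
    [-0.6, -3.6, 0],
    [-0.8, -3.5, 0],
    [-1.0, -3.0, 0],
    [0, 0, 0],
    [0, 0, 0],
  ],
  spin=[0.067, 0.067, 0.067, 0.067, 0.067, 0.067, 0, 0],
  gripper=[1, 1, 1, 1, 1, 1, 1, 1],
  grip_force=15,
)

```text
clock: 8.4
eef_pos: [0.472, 0.156, 0.2579]
ee_rot: [-179.9, -1.1, -12.1]
ft_force: [0.3, 0.1, -1.2]
grip_width: 0.609
```

```bash
python3 -c "
from h import *
import pickle
st();c=cam('wrist','w6.png');pickle.dump(c,open('w6.pkl','wb'));print(c['position'],c['attitude'])
"
```

```text
{'clock': 8.4, 'qpos': [-35.627, 8.648, 15.333, 110.284, -1.992, 60.383, -121.612], 'eef_pos': [0.472, 0.156, 0.258], 'ee_rot': [-179.921, -1.14, -12.103], 'ft_force': [0.283, 0.116, -1.197], 'torque': [-0.039, 0.146, 0.034], 'grip_width': 0.609}
[0.54206897 0.141281   0.41719141] [ 1.65014739e+02  5.76833444e-02 -1.02011893e+02]
```

View pics/w6.png

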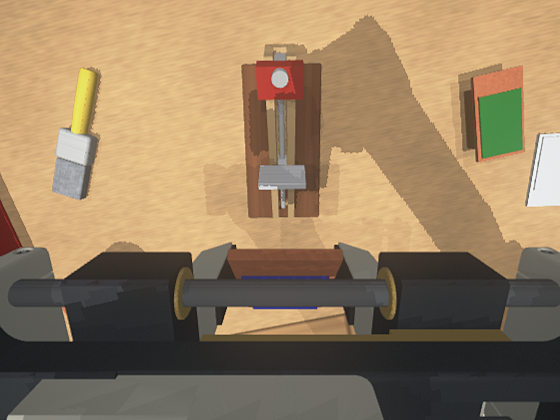

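The easel is in full view: clip plate with its lower edge at row 98 (columns 259–304), ledge at rows 165–190, and rails centred near column 280. I'll enlarge it once.

```bash
python3 -c "
import cv2
a=cv2.imread('pics/w6.png')[40:225,230:330];cv2.imwrite('pics/v6.png',cv2.resize(a,None,fx=3.2,fy=3.2,interpolation=cv2.INTER_CUBIC))"
```

```text
(no output)
```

View pics/v6.png

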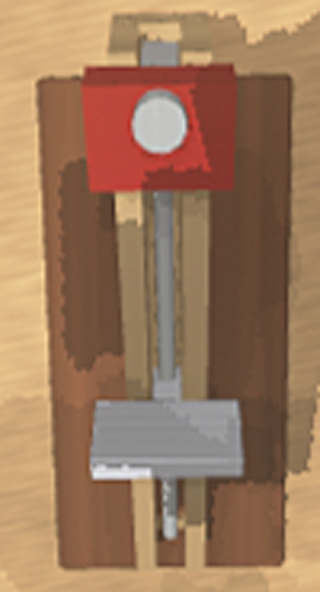

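```bash
cat > fit.py <<'E'
from h import *
import pickle
from scipy.optimize import least_squares
c=pickle.load(open('w6.pkl','rb'))
def W(q,L,z0=.062): return np.array([q[0],q[1],z0])+R.from_euler('ZY',[q[2],-30],degrees=True).apply(np.array(L))
o=np.array([(92,465),(243,468),(97,400),(240,400),(137,565),(205,567),(89,190),(233,190)])/3.2+[230,40]-.5
def loc(s):return [[.038,.025,.034],[.038,-.025,.034],[.038,.025,0],[.038,-.025,0],[-.05,.014,0],[-.05,-.014,0],[s-.012,.02,.016],[s-.012,-.02,.016]]
fun=lambda q:(proj(c,W(q,loc(q[3])))-o).ravel()
r=least_squares(fun,[.473,.1535,-11.4,.115],x_scale=[.01,.01,5,.01])
print(r.x,np.round(r.fun.reshape(-1,2),1).tolist())
for z in(.058,.066):
    q=least_squares(lambda q:(proj(c,W(q,loc(q[3]),z))-o).ravel(),r.x,x_scale=[.01,.01,5,.01]);print(z,q.x,q.cost,r.cost)
np.save('rest.npy',r.x)
s,t,_=pickle.load(open('c1.pkl','rb'))
e=lambda u,v:(190+(u-400)/4,185+(v-300)/4)
print('top: low',proj(t,W(r.x,[[-.05,0,0]])),e(577,572),'lip',proj(t,W(r.x,[[r.x[3]-.012,.02,.016],[r.x[3]-.012,-.02,.016]])),e(570,368),e(622,373),'ledge',proj(t,W(r.x,[[.038,.025,.034],[.038,-.025,.034]])),e(543,488),e(615,500))
E
python3 fit.py
```

```text
[  0.47545113   0.1588218  -11.40228685   0.13266216] [[-0.6, -0.7], [0.3, -2.2], [-0.3, 0.1], [-0.4, -0.4], [0.1, 2.5], [-0.1, 1.7], [0.3, 0.3], [0.4, -0.3]]
0.058 [  0.47476693   0.15900624 -11.39849239   0.13387934] 6.457080219408884 7.845026534875889
0.066 [  0.47613437   0.15863755 -11.40615461   0.13144572] 10.146970362580067 7.845026534875889
top: low [[232.56263817 252.20561593]] (234.25, 253.0) lip [[230.72685339 200.78019102]
 [244.54143541 203.37057027]] (232.5, 202.0) (245.5, 203.25) ledge [[224.54254398 229.19073705]
 [241.59619761 232.44066293]] (225.75, 232.0) (243.75, 235.0)
```

```bash
cat >> h.py <<'E'
Q=np.array([.4748,.1575,-11.4])   # rest origin x,y, yaw (z .062)
RR=R.from_euler('ZY',[Q[2],-30],degrees=True); O=np.array([Q[0],Q[1],.062]); H=.0128
def tcp(x,z,y=0): return O+RR.apply([x/1000,y/1000,z/1000])-[0,0,H]
def rest(p=None):
    p=status.sense()['eef_pos'] if p is None else p
    return np.round(1000*RR.inv().apply(np.array(p)+[0,0,H]-O),1)   # pivot in rest, mm
def go(x,z,y=0,n=8,m=1): print('at',rest(),'target',tcp(x,z,y)); plan(tcp(x,z,y),-11.4,n,m)
E
python3 -c "
from h import *
go(125,40,0,1)
s=status.sense();t=R.from_euler('xyz',s['ee_rot'],degrees=True);print(t.inv().apply(tcp(125,40)-s['eef_pos'])*100)"
```

```text
at [102.3  -1.9 182. ] target [0.56131204 0.14005611 0.14634102]
[9.06, -0.3, 11.16] -0.012
dyaw 0.7156506955050812 dist 0.14377708902328631
[ 8.83966384 -0.27853669 11.33584023]
```

Call:
move_arm(
  offset=[
    [2.2, 0, 0.5],
    [2.2, 0, 1.0],
    [2.2, -0.1, 1.5],
    [2.0, -0.2, 1.8],
    [0.2, 0, 1.8],
    [0, 0, 1.8],
    [0, 0, 1.4],
    [0, 0, 0.8],
  ],
  spin=[-0.012, 0, 0, 0, 0, 0, 0, 0],
  gripper=[1, 1, 1, 1, 1, 1, 1, 1],
  grip_force=15,
)

```text
clock: 9.45
eef_pos: [0.564, 0.1327, 0.152]
ee_rot: [-179.9, -1.3, -11.9]
ft_force: [0.3, -0.3, -0.5]
grip_width: 0.605
```

```bash
cat >> h.py <<'E'
def tool(x,z,y=0):
    s=status.sense();t=R.from_euler('xyz',s['ee_rot'],degrees=True);print('rest',rest(),'tool cm',np.round(t.inv().apply(tcp(x,z,y)-s['eef_pos'])*100,2),'yaw err',round(-11.4-s['ee_rot'][2],2),'F rest',np.round(RR.inv().apply(s['ft_force']),1),'rot',np.round(s['ee_rot'],1),s['clock'])
E
python3 -c "
from h import *
tool(125,38)
c=cam('wrist','w7.png');s=cam('scene','s7.png')
cv2.imwrite('pics/v7.png',np.hstack([cv2.resize(c['image'][100:350,140:440],(400,333)),cv2.resize(s['image'][165:245,270:366],(400,333),interpolation=2)]))"
```

```text
rest [131.4  -6.6  42.9] tool cm [-0.33 -0.66  0.74] yaw err 0.49 F rest [ 0.  -0.3 -0.6] rot [-179.9   -1.3  -11.9] 9.45
```

View pics/v7.png

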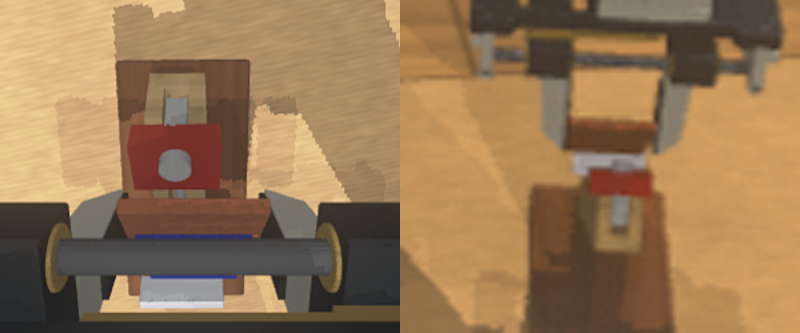

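The tile is above the ledge, and the clip lip's lower edge is at full-image row 241, columns 234–307. The clip's centre sits about 15 px left of the tile's, so I need to shift about 8.5 mm in +y. I'll also recompute the clip position from this view.

```bash
python3 - <<'E'
from h import *
c=eyes.read_camera('wrist')
# lip lower edge upper corner: intersect ray with plane z_rest=16mm
for p in [(234.5,241),(307,241)]:
    o,d=ray(c,p);o=RR.inv().apply(o-O);d=RR.inv().apply(d);print(np.round(1000*(o+d*(.016-o[2])/d[2]),1))
tool(125,38,2)
E
```

```text
[122.3  24.9  16. ]
[121.9 -20.2  16. ]
rest [132.2  -6.4  43.4] tool cm [-0.38 -0.84  0.82] yaw err 0.49 F rest [-0.6 -0.7 -0.1] rot [-179.9   -1.3  -11.9] 9.6
```

Call:
move_arm(
  offset=[
    [-0.2, -0.5, 0.2],
    [-0.2, -0.4, 0.3],
    [0, 0, 0.2],
    [-0.4, 0, 0.25],
    [-0.4, 0, 0.25],
    [-0.4, 0, 0.25],
    [-0.4, 0, 0.25],
    [0, 0, 0],
  ],
  spin=[-0.008, 0, 0, 0, 0, 0, 0, 0],
  gripper=[1, 1, 1, 1, 1, 1, 1, 1],
  grip_force=20,
)

```text
clock: 10.6
eef_pos: [0.5498, 0.1472, 0.138]
ee_rot: [-179.7, -1.8, -11.4]
ft_force: [1.5, -0.7, 2.4]
grip_width: 0.606
```

```bash
python3 -c "
from h import *
tool(84,36,2)"
```

```text
rest [109.8   4.8  39.1] tool cm [-2.13  0.28  1.5 ] yaw err -0.02 F rest [ 2.6 -0.4  1.2] rot [-179.7   -1.8  -11.4] 10.6
```

Call:
move_arm(
  offset=[
    [-0.4, 0.1, 0.25],
    [-0.4, 0.1, 0.25],
    [-0.4, 0.1, 0.25],
    [-0.4, 0, 0.25],
    [-0.4, 0, 0.25],
    [-0.2, 0, 0.15],
    [-0.1, 0, 0.05],
    [-0.05, 0, 0.05],
  ],
  spin=[0, 0, 0, 0, 0, 0, 0, 0],
  gripper=[1, 1, 1, 1, 1, 1, 1, 1],
  grip_force=20,
)

```text
clock: 11.6
eef_pos: [0.5281, 0.1502, 0.123]
ee_rot: [-179.5, -2.1, -11.4]
ft_force: [2.1, 0.6, 2.9]
grip_width: 0.607
```

```bash
python3 -c "
from h import *
tool(84,36,2)
c=cam('wrist','w8.png');s=cam('scene','s8.png')
cv2.imwrite('pics/v8.png',np.hstack([cv2.resize(c['image'][100:350,140:440],(400,333)),cv2.resize(s['image'][165:245,270:366],(400,333),interpolation=2)]))"
```

```text
rest [83.3  3.4 37.1] tool cm [0.11 0.14 0.06] yaw err -0.01 F rest [3.1 1.  1.5] rot [-179.5   -2.1  -11.4] 11.6
```

View pics/v8.png

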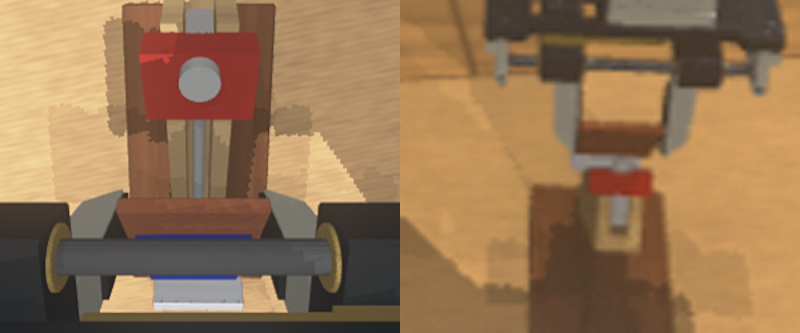

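Call:
move_arm(
  offset=[
    [0.15, 0.1, 0.26],
    [0.15, 0.1, 0.26],
    [0.15, 0, 0.26],
    [0.15, 0, 0.26],
    [0.1, 0, 0.2],
    [0.1, 0, 0.2],
    [0, 0, 0],
    [0, 0, 0],
  ],
  spin=[0, 0, 0, 0, 0, 0, 0, 0],
  gripper=[1, 1, 1, 1, 1, 1, 1, 1],
  grip_force=20,
)

```text
clock: 12.7
eef_pos: [0.5378, 0.1459, 0.1082]
ee_rot: [-179.5, -2.2, -11.4]
ft_force: [2.6, 0.5, 5.4]
grip_width: 0.608
```

```bash
python3 -c "
from h import *
tool(84.6,3,2)"
```

```text
rest [85.   1.1 19.1] tool cm [ 0.72 -0.08  1.44] yaw err 0.04 F rest [4.9 1.  3.4] rot [-179.5   -2.2  -11.4] 12.7
```

Call:
move_arm(
  offset=[
    [0.12, 0, 0.2],
    [0.12, 0, 0.2],
    [0.12, 0, 0.2],
    [0.12, 0, 0.2],
    [0.12, 0, 0.2],
    [0.06, 0, 0.1],
    [0, 0, 0],
    [0, 0, 0],
  ],
  spin=[0, 0, 0, 0, 0, 0, 0, 0],
  gripper=[1, 1, 1, 1, 1, 1, 1, 1],
  grip_force=15,
)

```text
clock: 13.7
eef_pos: [0.5458, 0.1444, 0.0967]
ee_rot: [-179.5, -2.2, -11.4]
ft_force: [4.4, 0.7, 2.9]
grip_width: 0.607
```

```bash
python3 -c "
from h import *
tool(85.5,3,2)"
```

```text
rest [86.2  1.2  5. ] tool cm [ 0.03 -0.07  0.22] yaw err 0.04 F rest [5.1 1.6 0.4] rot [-179.5   -2.2  -11.4] 13.7
```

Call:
move_arm(
  offset=[
    [0.05, 0, 0.1],
    [0.05, 0, 0.1],
    [0.05, 0, 0.1],
    [0.03, 0, 0.06],
    [0, 0, 0],
    [0, 0, 0],
    [0, 0, 0],
    [0, 0, 0],
  ],
  spin=[0, 0, 0, 0, 0, 0, 0, 0],
  gripper=[1, 1, 1, 1, 1, 1, 1, 1],
  grip_force=15,
)

```text
clock: 14.7
eef_pos: [0.5465, 0.1443, 0.0955]
ee_rot: [-179.4, -2.1, -11.4]
ft_force: [3.8, -0.0, 4.2]
grip_width: 0.605
```

```bash
python3 -c "
from h import *
tool(85.5,3,2)
c=cam('wrist','w9.png');s=cam('scene','s9.png')
cv2.imwrite('pics/v9.png',np.hstack([cv2.resize(c['image'][60:350,140:440],(400,387)),cv2.resize(s['image'][165:243,286:366],(400,387),interpolation=2)]))"
```

```text
rest [86.3  1.2  3.7] tool cm [-0.04 -0.07  0.1 ] yaw err 0.04 F rest [5.3 0.7 1.8] rot [-179.4   -2.1  -11.4] 14.7
```

View pics/v9.png

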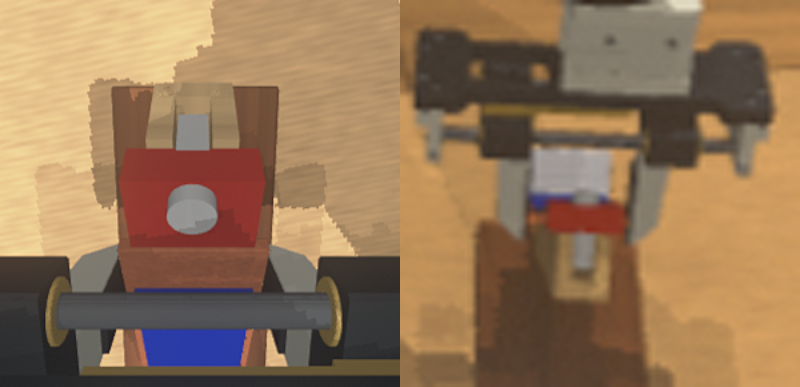

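The tile lies nearly flat below the lip (lip edge at row 246, glaze edge at row 277). I'll press a little further to see if it is seated.

Call:
move_arm(
  offset=[
    [0.05, 0.05, 0.1],
    [0.05, 0, 0.1],
    [0.05, 0, 0.1],
    [0.05, 0, 0.1],
    [0.05, 0, 0.1],
    [0, 0, 0],
    [0, 0, 0],
    [0, 0, 0],
  ],
  spin=[0, 0, 0, 0, 0, 0, 0, 0],
  gripper=[1, 1, 1, 1, 1, 1, 1, 1],
  grip_force=15,
)

```text
clock: 15.8
eef_pos: [0.5465, 0.1443, 0.0954]
ee_rot: [-179.4, -1.8, -11.4]
ft_force: [3.5, 0.4, 4.1]
grip_width: 0.608
```

```bash
python3 - <<'E'
from h import *
tool(85.5,3,2)
import cv2
c=eyes.read_camera('wrist')
for p,z in [((285,246),.016),((285,277),.008),((285,277),.006)]:
    o,d=ray(c,p);o=RR.inv().apply(o-O);d=RR.inv().apply(d);print(np.round(1000*(o+d*(z-o[2])/d[2]),1))
E
```

```text
rest [86.2  1.3  3.6] tool cm [-0.03 -0.07  0.09] yaw err 0.02 F rest [5.  1.1 1.9] rot [-179.4   -1.8  -11.4] 15.8
[121.    1.1  16. ]
[85.2  1.3  8. ]
[82.1  1.4  6. ]
```

Call:
move_arm(
  offset=[
    [0.18, 0, -0.09],
    [0.18, 0, -0.09],
    [0.18, 0, -0.09],
    [0.18, 0, -0.09],
    [0.18, 0, -0.09],
    [0.18, 0, -0.09],
    [0, 0, 0],
    [0, 0, 0],
  ],
  spin=[0, 0, 0, 0, 0, 0, 0, 0],
  gripper=[1, 1, 1, 1, 1, 1, 1, 1],
  grip_force=15,
)

```text
clock: 16.85
eef_pos: [0.5528, 0.1431, 0.0992]
ee_rot: [-179.5, -1.2, -11.4]
ft_force: [-0.3, 1.3, 2.3]
grip_width: 0.608
```

```bash
python3 -c "
from h import *
tool(110,3.6,2)"
```

```text
rest [93.7  1.3  3.6] tool cm [ 1.43 -0.08 -0.78] yaw err -0.05 F rest [0.7 1.2 2.3] rot [-179.5   -1.2  -11.4] 16.85
```

Call:
move_arm(
  offset=[
    [0.17, 0, -0.1],
    [0.17, 0, -0.1],
    [0.17, 0, -0.1],
    [0.17, 0, -0.1],
    [0.17, 0, -0.1],
    [0.17, 0, -0.1],
    [0, 0, 0],
    [0, 0, 0],
  ],
  spin=[0, 0, 0, 0, 0, 0, 0, 0],
  gripper=[1, 1, 1, 1, 1, 1, 1, 1],
  grip_force=15,
)

```text
clock: 17.85
eef_pos: [0.5643, 0.1407, 0.106]
ee_rot: [-179.5, -1.3, -11.4]
ft_force: [0.9, 0.4, 1.5]
grip_width: 0.606
```

```bash
python3 -c "
from h import *
tool(110,3.6,2)
c=cam('wrist','w10.png');import pickle;pickle.dump(c,open('w10.pkl','wb'))
print(blue(c)[1].tolist())"
```

```text
rest [107.2   1.3   3.6] tool cm [ 0.25 -0.07 -0.13] yaw err -0.03 F rest [1.4 0.6 0.9] rot [-179.5   -1.3  -11.4] 17.85
[[247, 307], [251, 333], [319, 332], [323, 307]]
```

Call:
move_arm(
  offset=[
    [0.09, 0, -0.05],
    [0.09, 0, -0.05],
    [0.09, 0, -0.05],
    [0.09, 0, -0.05],
    [0.09, 0, -0.05],
    [0.09, 0, -0.05],
    [0.09, 0, -0.05],
    [0.09, 0, -0.05],
  ],
  spin=[0, 0, 0, 0, 0, 0, 0, 0],
  gripper=[1, 1, 1, 1, 1, 1, 1, 1],
  grip_force=15,
)

```text
clock: 18.9
eef_pos: [0.5684, 0.1399, 0.1084]
ee_rot: [-179.5, -1.0, -11.3]
ft_force: [-0.5, 2.2, -2.5]
grip_width: 0.605
```

```bash
python3 -c "
from h import *
tool(110,3.6,2)"
```

```text
rest [112.1   1.2   3.7] tool cm [-0.18 -0.08  0.11] yaw err -0.09 F rest [-2.1  2.  -1.7] rot [-179.5   -1.   -11.3] 18.9
```

Call:
move_arm(
  offset=[
    [0.1, 0, -0.05],
    [0.1, 0, -0.05],
    [0.1, 0, -0.05],
    [0.1, 0, -0.05],
    [0.1, 0, -0.05],
    [0.1, 0, -0.05],
    [0.1, 0, -0.05],
    [0.1, 0, -0.05],
  ],
  spin=[0, 0, 0, 0, 0, 0, 0, 0],
  gripper=[1, 1, 1, 1, 1, 1, 1, 1],
  grip_force=15,
)

```text
clock: 19.9
eef_pos: [0.5683, 0.1398, 0.1085]
ee_rot: [-179.7, -0.1, -11.2]
ft_force: [-4.6, 3.5, -3.8]
grip_width: 0.606
```

```bash
python3 -c "
from h import *
tool(110,3.6,2)
c=cam('wrist','w11.png');s=cam('scene','s11.png')
cv2.imwrite('pics/v11.png',np.hstack([cv2.resize(c['image'][60:350,140:440],(400,387)),cv2.resize(s['image'][165:243,286:366],(400,387),interpolation=2)]))"
```

```text
rest [112.1   1.2   3.8] tool cm [-0.17 -0.08  0.12] yaw err -0.21 F rest [-6.4  2.5 -0.7] rot [-1.797e+02 -1.000e-01 -1.120e+01] 19.9
```

Call:
move_arm(
  offset=[
    [0, 0, 0],
    [0, 0, 0],
    [0, 0, 0],
    [0, 0, 0],
    [0, 0, 0],
    [0, 0, 0],
    [0, 0, 0],
    [0, 0, 0],
  ],
  spin=[0, 0, 0, 0, 0, 0, 0, 0],
  gripper=[1, 1, 1, -0.2, -0.25, -0.35, -0.5, -0.6],
  grip_force=5,
)

```text
clock: 21.0
eef_pos: [0.5734, 0.137, 0.1112]
ee_rot: [-179.7, -0.6, -11.3]
ft_force: [0.1, 0.5, 0.2]
grip_width: 0.786
```

```bash
python3 -c "
from h import *
tool(110,3.6,1.2);st()
c=cam('wrist','w12.png');print(blue(c)[1].tolist());print(blue(dict(image=cv2.imread('pics/w11.png')))[1].tolist())"
```

```text
rest [118.2  -0.6   3.3] tool cm [-0.73 -0.18  0.38] yaw err -0.07 F rest [0.1 0.5 0.2] rot [-179.7   -0.6  -11.3] 21.0
{'clock': 21.0, 'qpos': [-27.38, 28.611, 14.579, 104.882, -9.459, 47.007, -109.444], 'eef_pos': [0.573, 0.137, 0.111], 'ee_rot': [-179.726, -0.61, -11.329], 'ft_force': [0.077, 0.518, 0.207], 'torque': [-0.038, 0.177, 0.07], 'grip_width': 0.786}
[[244, 307], [249, 333], [316, 333], [320, 307]]
[[247, 312], [252, 332], [318, 332], [323, 307]]
```

Call:
move_arm(
  offset=[
    [0, 0, -0.5],
    [0, 0, -1],
    [0, 0, -1.5],
    [0, 0, -2],
    [0, 0, -2.5],
    [0, 0, -2.5],
    [-1, 0, -1.5],
    [-1, 0, 0],
  ],
  spin=[0, 0, 0, 0, 0, 0, 0, 0],
  gripper=[-0.6, -0.7, -0.7, -0.7, -0.7, -0.7, -0.7, -0.7],
)

```text
clock: 22.05
eef_pos: [0.5527, 0.1408, 0.2354]
ee_rot: [-179.6, -0.8, -11.4]
ft_force: [-0.4, -0.2, -1.1]
grip_width: 0.848
```

```bash
python3 -c "
from h import *
st()
c=cam('wrist','w13.png');s=cam('scene','s13.png');import pickle;pickle.dump((c,s),open('c13.pkl','wb'))
print(c['position'],c['attitude'],blue(c)[1].tolist())
cv2.imwrite('pics/v13.png',np.hstack([cv2.resize(c['image'][60:330,140:440],(420,378)),cv2.resize(s['image'][165:243,286:366],(380,370),interpolation=2)[:378] if 0 else cv2.resize(s['image'][165:243,286:366],(380,378),interpolation=2)]))"
```

```text
{'clock': 22.05, 'qpos': [-30.333, 17.931, 16.349, 102.057, -5.739, 59.882, -113.302], 'eef_pos': [0.553, 0.141, 0.235], 'ee_rot': [-179.597, -0.842, -11.372], 'ft_force': [-0.45, -0.248, -1.057], 'torque': [0.033, 0.186, -0.003], 'grip_width': 0.848}
[0.62350527 0.12596401 0.39432117] [ 164.71522776    0.38054469 -101.27714591] [[259, 198], [263, 245], [305, 245], [308, 198]]
```

View pics/v13.png

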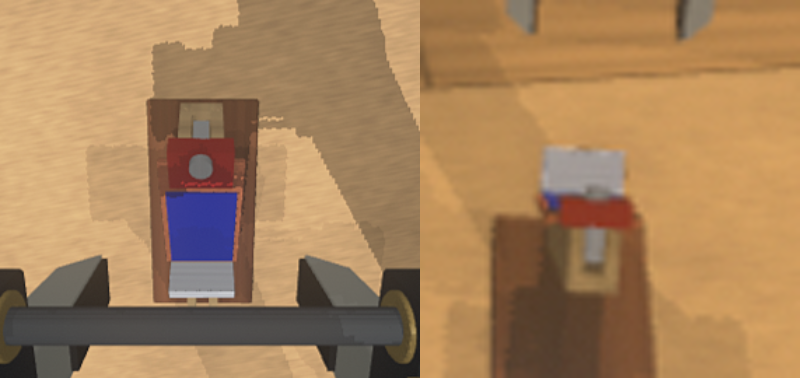

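The tile lies on the rails with its bare end under the clip and the ledge against its lower end. A numeric check from the glaze corners follows.

```bash
python3 - <<'E'
from h import *
import pickle
c,s=pickle.load(open('c13.pkl','rb'))
C=[]
for p in blue(c)[1]:
    o,d=ray(c,p);o=RR.inv().apply(o-O);d=RR.inv().apply(d);C.append(1000*(o+d*(.008-o[2])/d[2]))
C=np.array(C);print(np.round(C,1))
w=[np.linalg.norm(C[0]-C[3]),np.linalg.norm(C[1]-C[2])];print('widths',w)
a=(C[0]+C[3])/2;b=(C[1]+C[2])/2;print('upper glaze',a,'lower',b,'len',np.linalg.norm(a-b),'yaw',np.degrees(np.arctan2(*(a-b)[1::-1])))
print('tile mid x from upper',a[0]-26,'ledge',38-(a[0]-76))
c2=cam('wrist');print(blue(c2)[1].tolist())
st()
E
```

```text
[[109.   24.1   8. ]
 [ 38.7  24.2   8. ]
 [ 39.  -22.    8. ]
 [109.2 -21.5   8. ]]
widths [np.float64(45.621252621159584), np.float64(46.14350325041142)]
upper glaze [109.11442036   1.32783466   8.        ] lower [38.81986239  1.09149552  8.        ] len 70.29495527215411 yaw 0.19263489308329848
tile mid x from upper 83.11442036493048 ledge 4.885579635069519
[[258, 196], [262, 244], [304, 244], [308, 196]]
{'clock': 22.2, 'qpos': [-30.328, 18.069, 16.319, 102.167, -5.765, 59.859, -113.25], 'eef_pos': [0.551, 0.141, 0.233], 'ee_rot': [-179.701, -0.645, -11.318], 'ft_force': [0.996, -0.495, -0.554], 'torque': [0.006, 0.163, 0.01], 'grip_width': 0.848}
```

```bash
python3 -c "
from h import *
print(ticket.hand_in())"
```

```text
the job is handed in; nothing more can be done
None
```

The blue tile is in the easel with its bare end home under the red clip, the ledge bearing on its lower edge, and the robot clear. I handed the job in at about 22 s on the robot's clock; it gave no verdict.

**How it went:** I gripped the tile by its long edges, 28 mm towards the bare end, at 3 N, so that its lower end drooped to about 43°. I then raised the grip to 15–20 N and pushed the ledge down about 31 mm. I laid the tile flat on the rails and slid it up at about 1–2 mm per step until it stopped against the clip. After that I opened the fingers and lifted away.

**Last checks, measured from the glaze corners:**
- **Lateral position:** the tile is about 1.2 mm off the easel's middle by my estimate.
- **Angle:** it is turned about 0.2°, and the glaze outline is consistent with it lying flat.
- **Ledge:** pressed in about 5–6 mm by my estimate, give or take 2–3 mm of calibration error. It is the least certain number, as the limit is 3 mm. The stated range for a tile at home starts at 6 mm.
- **Wrist force:** the readings I took between moves stayed under 7 N, and none suggested hard contact or a fling. I could not read the glaze contact or the ledge speed directly.

**Disagreements:**
- **Clip:** I placed the clip stop at about 132–134 mm, against the stated maximum of 132 mm, which is within calibration error.
- **Release:** when the fingers let go, the arm crept about 6 mm up the slope. In the pictures the tile stayed in place.

I did not re-check the green tile, jar, cup, brush or sponge at the end. The arm's path kept clear of them, and nothing suggested contact.

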